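Change the film fixture over to its honing plate

ROBOT

A 6-joint arm with a two-finger parallel gripper is mounted at the origin on the work surface. World frame = base frame: x ahead of the robot, y to its left, z up, the work surface at z = 0. Lengths are in mm, angles in rad, forces in N, time in s.
With the tool pointing down it reaches from about 300 to 875 mm from the base axis. Payload 4.2 kg.
Tool frame: the origin (TCP) lies midway between the tips of the shut fingers; the grasp point (between the pads) lies 19 mm behind it; z points along the fingers, y is the line along which they close (so a half turn about z gives the same grasp; the last joint's range is limited). The gripper opens to 85 mm and grips with 20 to 120 N. Pads are 22 mm wide; open, the fingers measure 114 mm over their backs; the gripper's body (76 mm by 85 mm) begins 54 mm behind the grasp point. The pads swing forward as they close: fully open they stand 13 mm farther back than shut.
Start: joints at [-1.326, 0.32, 1.565, -0, 1.257, -0.02], TCP at [150.489, -554.972, 231.338] pointing down, gripper open.
Joint ranges: [-3.11, 3.11], [-0.84, 2.01], [0.21, 2.61], [-1.34, 4.49], [0.05, 2.63], [-2.56, 2.56]. Speed limits (rad/s): [2.57, 2.57, 3.14, 3.14, 3.14, 3.14].

INTERFACE

Orientations are given as a unit quaternion [w, x, y, z].
In Python, from station import robot gives the robot as it stands.
- The arm moves only by the tool arm_command, never from a script. Its argument "motion" is one flat list of numbers, 7 for each row, row after row: the turn, a rotation vector about the tool's x, y, z normalised to -1 to 1, where 1 is pi rad, then the shift along the tool's x, y, z normalised to -1 to 1, where 1 is 100 mm, then the closure, from 0 (fully open) to 1 (shut). A call has exactly 10 rows; each row is the pose to reach, as a shift and turn from the pose commanded when the call began, along the tool's axes at that moment, turning the shorter way round; what a row does not reach only later rows make up. A row lasts 1/12 s, in which the tool goes at most 41.7 mm and 7.16 degrees, less where a joint would pass 70% of its speed; a pose out of reach is approached as far as the arm can. A call with a number of a shift or a turn outside -1 to 1 is refused whole. A call with a gripper value outside its range is refused whole. The fingers move at their own pace and stop on an object; "grip_force" is the grip in N (left out, the last holds). Time passes only in rows, so rows that repeat a pose let the fingers close, or fill a call up. It gives the time, the measured TCP pose, the force, the opening and the grip force at its end, in the units of the state.
- robot.read_state(): the state, without advancing time (a new reading comes with each control period).
- robot.capture(name): name is "scene" or "top" or "wrist"; returns a dict with "frame" (420x560x3 uint8, red, green, blue), "depth" (420x560 float32, mm along the optical axis (not along the pixel's ray), 0 where there is no reading), "intrinsics" (3x3 intrinsics, pixels), "R" (3x3) and "t" (3): a world point X has camera coordinates R X + t. Camera axes: x right, y down, z forward; pixel columns grow to the right and rows downward; lengths in mm; the calibration is good to about 2 mm. A picture is of the moment at which its call begins.
- robot.sign_off(): hands the job in; it is judged then, once.
Trained networks look in a picture, given as the dict that the camera call returned (one of the last four; its "shot" number tells which), for a name from the list of things; names that differ only in an ending like _2 or _b are one class to them, and where a whole thing is asked for, a point or a joint stands for the part that bears it (a point fixed in the world has none). Each returns a list of dicts, best first, with "confidence" (0 to 1); they miss things now and then, are a little off and sometimes report something else, mostly with a low value. They report only what shows in the picture. A call takes as long as a camera call.
- robot.regions_of(picture, label): "region" (420x560 bool, what is visible of it) and "pixel" ([column, row] in pixels, amid what is visible of it).
- robot.place_of(picture, label): "pixel" ([column, row] in pixels: a listed point, or the origin of a listed thing).
The state is a dict: "time_s": time; "qpos": joint angles; "joint_velocities": joint speeds; "tau": joint torques, N m; "ee_pos": TCP position; "orientation": TCP orientation; "ft_force": force on the tool from outside, world axes, zero at the start; "torque": the same for the moment, N m; "opening": opening from 0.0 (shut) to 1.0 (fully open); "grasp_force": force on a finger pad.
Only numpy, scipy, OpenCV 4.12 (cv2) and the standard library are available. Lean on these libraries where they do the work, as an engineer would, in place of code of your own. Each camera call takes 0.05 s, during which the arm holds its last target. There are 200 camera calls.

TASK

Change this bench fixture over from film to plate: slide the roll of lapping film straight up off its spindle and lay it down gently, flat in the empty tray, then take the tall honing plate from its easel and stand it upright in the fixture's slot, lowered gently until fully home, neither dropped nor forced. Leave the other roll, the short thick plate and everything else on the bench as they are.

Things in the scene. Friction and masses are not known exactly. Their poses are not given: they have to be found in the camera images.
- fixture: Fixed grey base 130 (x) x 120 (y) x 12 mm. Origin: centre of its underside, z up. Spindle at x -20, y 0: shoulder of diameter 29 up to z 44, then a 22 mm pin up to z 88 mm. Two guide posts of diameter 10, 88 mm high, at x -52, y +34 and -34. Slotted steel block 26 (x) x 80 (y) mm centred at x 14, y 0, top at z 38 mm.
- spindle_top (a point): Centre of the top end of the fixture's spindle, 88 mm above the table.
- slot_floor (a point): Centre of the floor of the slot in the fixture's block, 14 mm above the table. The slot is 10.6 mm wide (fixture x) and 60 mm long (fixture y), 24 mm deep with a 2 mm chamfered mouth; the roll on the spindle overhangs it by 19 mm and clears the block by 6 mm. Axes as the fixture's.
- roll: Roll of brown lapping film on a card core, a plain ring: outer diameter 64, bore 25, height 28 mm. Starts on the fixture's spindle, resting on the shoulder. Origin at the centre of its underside, z along its axis.
- tray_empty: Empty fixed aluminium tray, 110 x 110 mm, 10 mm high, walls and floor 3 mm. Origin at the centre of its underside, z up.
- tray_full: Identical fixed tray that holds the old roll. Origin at the centre of its underside.
- old_roll: Second, darker used roll, same size as the first, lying in the other tray. Leave alone.
- tall_plate: The tall honing plate: aluminium with dark faces, 8 thick (x) x 56 wide (y) x 116 mm tall (z). Origin at the centre of its lower edge, z towards its upper edge. Starts leaning 25 degrees on an easel, upper edge towards the easel's -x; both faces are alike. About 0.16 kg.
- easel_tall: Fixed plywood easel that holds the tall plate: foot 85 (x) x 74 (y) x 8 mm, ledge with an 8 mm front lip, 8 mm side cheeks, and behind the plate a back board leaning 25 degrees from vertical towards -x, which ends 60 mm up along the plate; the plate stands free above that. Origin at the centre of the underside of the foot.
- short_plate: Short thick plate, 13 thick (x) x 56 (y) x 72 mm tall (z), on the other easel. Origin at the centre of its lower edge. Leave alone.
- easel_short: Easel like the other, holding the short plate.
- oil_bottle: Small clear oil bottle, 28 mm in diameter, 60 mm high, standing loose. Origin at the centre of its underside. Leave alone.
- collet: Brass collet, 26 mm in diameter, 34 mm high, standing loose. Origin at the centre of its underside. Leave alone.
- gauge_stand: Fixed dial-gauge stand, an obstacle: round foot 56 mm in diameter, column 12 mm in diameter, 190 mm high, dial 40 mm in diameter centred on it at height 160 mm. Origin at the centre of its underside.
- lap_disc: Dark steel lapping disc, 110 mm in diameter, 14 mm high at its hub, lying on the table. Origin at the centre of its underside. Leave alone.
- jar: Jar with a white cap, 52 mm in diameter, 55 mm high. Origin at the centre of its underside. Leave alone.
- wrench: Steel wrench 140 mm long, lying flat. Leave alone.

How it is judged:
By the outcome, as a careful person would: the job done as asked, in the order asked, and still so for the second after the job is handed in, with the robot touching nothing.
It also fails if it takes over 64 s, if anything falls off the work surface, if the arm or the gripper's body presses on something with over 40 N, if the wrist force passes 120 N, or if a joint passes its speed limit or range.

## Working session

There is one attempt and no reset: what is moved stays moved. The work goes in short steps, Python scripts to look and compute and a tool call to move; the robot and the scene stay as the last step left them, time stands still between calls to the robot, and variables do not carry over. Pictures are saved under pics/ and viewed, at most 10 in all, crops included, and the job is handed in when it is done.

Besides the shell and the picture viewer there is one more tool, called after "Call:" by a JSON object that holds its "method" and its "body", one argument or row to a line. arm_command: Moves the arm, as the interface text tells. Scaled input: -1 to 1 covers 100 mm each way for a shift and pi rad each way for a turn. Its arguments: {"type":"object","properties":{"motion":{"type":"array"},"grip_force":{"type":"number"}},"required":["motion"]}

```bash
mkdir -p pics; ls; cat > h.py <<'E'
import numpy as np, cv2
from station import robot
from scipy.spatial.transform import Rotation as Ro
def cloud(p):
    d=p["depth"];K=np.array(p["intrinsics"]);v,u=np.indices(d.shape)
    c=np.stack([(u-K[0,2])*d/K[0,0],(v-K[1,2])*d/K[1,1],d],-1)
    return (c-np.array(p["t"]))@np.array(p["R"])   # R^T(c-t)
def ray(p,px,z):
    K=np.array(p["intrinsics"]);R=np.array(p["R"]);t=np.array(p["t"])
    d=R.T@np.linalg.solve(K,[px[0],px[1],1]);o=-R.T@t
    return o+d*(z-o[2])/d[2]
E
python3 - <<'E'
from h import *
s=robot.read_state();print(s)
a=robot.capture("top");b=robot.capture("scene")
cv2.imwrite("pics/both.png",np.vstack([a["frame"],b["frame"]])[:,:,::-1][:, :])
cv2.imwrite("pics/top.png",a["frame"][:,:,::-1]);cv2.imwrite("pics/scene.png",b["frame"][:,:,::-1])
hts=dict(fixture=0,spindle_top=88,slot_floor=14,roll=44,tray_empty=0,tray_full=0,tall_plate=12,easel_tall=0,short_plate=12,easel_short=0,gauge_stand=0,oil_bottle=0,collet=0,jar=0,lap_disc=0)
for n,p in(("top",a),("scene",b)):
    for k,z in hts.items():
        print(n,k,[(np.round(ray(p,r["pixel"],z)).tolist()[:2],np.round(r["pixel"]).tolist(),round(r["confidence"],2)) for r in robot.place_of(p,k)[:2]])
C=cloud(a)
for k in["roll","tall_plate","fixture","tray_empty"]:
    for r in robot.regions_of(a,k)[:1]:
        P=C[r["region"]&(a["depth"]>0)];print(k,r["confidence"],len(P),P.mean(0).round(),np.percentile(P,[2,98],axis=0).round())
E
```

```text
pics
{'time_s': 0.0, 'qpos': array([-1.32600004e+00,  3.20321266e-01,  1.56566676e+00,  2.63554166e-06,
        1.25736467e+00, -1.99883419e-02]), 'joint_velocities': array([ 0.00048673,  0.00176553,  0.00122116, -0.00135431,  0.00154496,
       -0.00050327]), 'tau': array([ 1.50184365e-03, -4.15521741e+01, -2.34162730e+01,  1.15294538e-04,
        8.34311591e-03,  7.26735578e-07]), 'ee_pos': array([ 150.37507679, -554.51323566,  230.47013389]), 'orientation': array([-8.74607002e-04,  9.91248601e-01,  1.32005444e-01, -9.74642699e-05]), 'ft_force': array([-0.90708132, -0.75807577, -0.07391788]), 'torque': array([0.01226206, 0.00137635, 0.00659533]), 'grasp_force': 0.0, 'opening': 0.9967419499488718}
top fixture [([557.0, -6.0], [282.0, 233.0], 0.65), ([572.0, 3.0], [279.0, 227.0], 0.28)]
top spindle_top [([527.0, -9.0], [284.0, 245.0], 0.72)]
top slot_floor [([569.0, -3.0], [282.0, 228.0], 0.74)]
top roll [([529.0, -17.0], [287.0, 244.0], 0.78), ([567.0, 3.0], [279.0, 228.0], 0.5)]
top tray_empty [([566.0, 276.0], [168.0, 226.0], 0.61), ([523.0, -11.0], [284.0, 247.0], 0.54)]
top tray
[... 1311 characters left out ...]
 0.88), ([574.0, -308.0], [222.0, 198.0], 0.29)]
scene gauge_stand [([682.0, 134.0], [279.0, 304.0], 0.8), ([714.0, 238.0], [296.0, 342.0], 0.56)]
scene oil_bottle [([476.0, -173.0], [278.0, 209.0], 0.66), ([775.0, 10.0], [211.0, 287.0], 0.18)]
scene collet [([502.0, 167.0], [355.0, 281.0], 0.6)]
scene jar [([714.0, 237.0], [296.0, 342.0], 0.61)]
scene lap_disc [([772.0, 6.0], [211.0, 285.0], 0.59)]
roll 0.71 528 [531. -10.  71.] [[503. -38.  68.]
 [559.  19.  75.]]
tall_plate 0.87 685 [ 566. -302.   83.] [[ 540. -332.   24.]
 [ 594. -276.  128.]]
fixture 0.76 2103 [555.  -2.  18.] [[484. -66.   8.]
 [618.  58.  87.]]
tray_empty 0.91 2083 [569. 279.   4.] [[515. 224.  -1.]
 [624. 334.  11.]]
```

View pics/top.png

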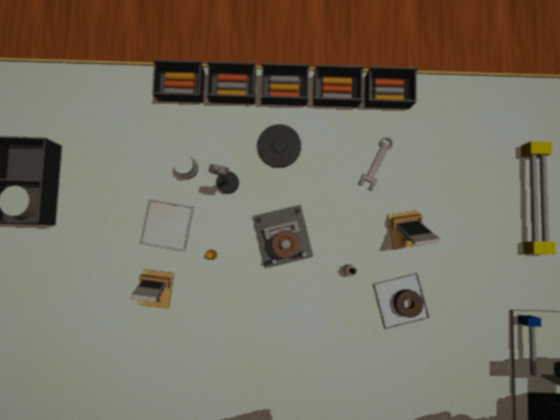

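```bash
python3 - <<'E'
from h import *
a=robot.capture("top");b=robot.capture("scene")
for n,p in(("top",a),("scene",b)):
  C=cloud(p);ok=p["depth"]>0
  def pts(k):
    r=robot.regions_of(p,k)
    return C[r[0]["region"]&ok] if r else None
  P=pts("fixture")
  if P is not None:
    for z0,z1,m in((32,42,"block"),(9,15,"base")):
      Q=P[(P[:,2]>z0)&(P[:,2]<z1)]
      if len(Q)>20: print(n,m,len(Q),cv2.minAreaRect(Q[:,:2].astype(np.float32)))
  P=pts("roll")
  if P is not None:
    Q=P[(P[:,2]>67)&(P[:,2]<77)];print(n,"roll",len(Q),cv2.minEnclosingCircle(Q[:,:2].astype(np.float32)),np.median(Q[:,2]))
  P=pts("tray_empty");print(n,"tray",cv2.minAreaRect(P[:,:2].astype(np.float32)))
  P=pts("tall_plate")
  m=np.median(P,0);u,s,vt=np.linalg.svd(P-P.mean(0),full_matrices=False);print(n,"plate mean",P.mean(0),vt.round(3).tolist(),s/np.sqrt(len(P)))
  nrm=vt[2];Q=P[abs((P-P.mean(0))@nrm)<2.5];print(len(Q),cv2.minAreaRect(Q[:,:2].astype(np.float32)),np.percentile(Q,[1,99],axis=0).round(1).tolist())
  hi=P[P[:,2]>P[:,2].max()-8];print("top edge",hi.mean(0),cv2.minAreaRect(hi[:,:2].astype(np.float32)),P[:,2].max())
E
```

```text
top block 203 ((537.6033325195312, -7.00970458984375), (80.88577270507812, 79.51062774658203), 13.151026725769043)
top base 1545 ((550.1239624023438, -4.718650817871094), (129.61976623535156, 119.82990264892578), 15.105813980102539)
top roll 527 ((530.947998046875, -9.899035453796387), 31.805299758911133) 71.69788498206054
top tray ((570.1795043945312, 278.08148193359375), (110.18228149414062, 110.40814208984375), 81.34371185302734)
top plate mean [ 564.85687889 -302.74272196   85.55560474] [[-0.426, -0.094, 0.9], [0.203, -0.979, -0.006], [0.882, 0.18, 0.436]] [34.56705607 16.63669889  2.26574302]
578 ((567.5140380859375, -304.51556396484375), (52.75519943237305, 55.67803192138672), 9.390013694763184) [[539.8, -332.8, 26.3], [593.8, -275.8, 129.6]]
top edge [ 544.32255686 -307.44852607  126.39760844] ((544.49365234375, -308.0187072753906), (9.283278465270996, 53.574886322021484), 9.647000312805176) 130.6640515101993
scene block 124 ((552.7811279296875, 15.430030822753906), (58.755088806152344, 110.49674987792969), 61.66415786743164)
scene base 769 ((553.0274658203125, -4.9578094482421875), (131.75515747070312, 122.00301361083984), 15.160144805908203)
scene roll 233 ((532.9410400390625, -9.600594520568848), 32.77685546875) 71.03196614652691
scene tray ((571.2239379882812, 277.873779296875), (112.17761993408203, 111.08655548095703), 81.5327377319336)
scene plate mean [ 569.37233241 -304.86639281   76.98542619] [[-0.371, 0.098, 0.923], [-0.243, -0.97, 0.005], [0.896, -0.223, 0.384]] [32.30222764 23.70788029  9.37352832]
137 ((567.9949951171875, -300.769775390625), (53.51164627075195, 25.918224334716797), 17.888050079345703) [[546.6, -315.9, 29.6], [593.1, -286.1, 126.8]]
top edge [ 549.28415734 -308.38038354  123.53153414] ((548.91064453125, -309.56964111328125), (10.957433700561523, 55.922447204589844), 11.04289436340332) 127.5588026968993
```

View pics/scene.png

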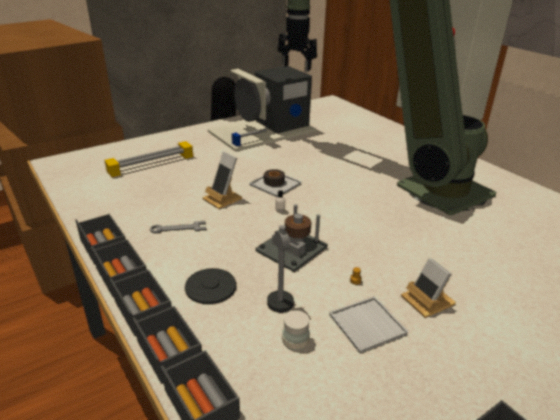

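The top view shows the roll at about (286,244), the block just above it, the empty tray at (167,226), and the tall plate leaning at (415,232). The scene view agrees. From the measurements, the fixture is at about (551,-5) with a yaw of 15°, which matches the tool's current yaw, and the roll's centre is at (531,-10). The empty tray is at (570.5,278). I'll move towards the fixture now.

Call:
{"method": "arm_command", "body": {
  "motion": [0, 0, 0, 0.085, -0.07, 0, 0, 0, 0, 0, 0.17, -0.14, 0, 0, 0, 0, 0, 0.255, -0.21, 0, 0, 0, 0, 0, 0.34, -0.28, 0, 0, 0, 0, 0, 0.425, -0.35, 0, 0, 0, 0, 0, 0.51, -0.42, 0, 0, 0, 0, 0, 0.6, -0.5, 0, 0, 0, 0, 0, 0.7, -0.58, 0, 0, 0, 0, 0, 0.85, -0.71, 0, 0, 0, 0, 0, 1, -0.84, 0, 0],
  "grip_force": 40
}}

```text
time_s: 3.13
ee_pos: [225.7, -446.6, 231.3]
orientation: [0.0, 0.991, 0.132, 0.0]
ft_force: [0.2, -0.2, 0.1]
opening: 0.999
grasp_force: 0.0
```

Call:
{"method": "arm_command", "body": {
  "motion": [0, 0, 0, 0.1, -0.084, 0, 0, 0, 0, 0, 0.2, -0.168, 0, 0, 0, 0, 0, 0.3, -0.252, 0, 0, 0, 0, 0, 0.4, -0.336, 0, 0, 0, 0, 0, 0.5, -0.42, 0, 0, 0, 0, 0, 0.6, -0.504, 0, 0, 0, 0, 0, 0.7, -0.588, 0, 0, 0, 0, 0, 0.8, -0.672, 0, 0, 0, 0, 0, 0.9, -0.756, 0, 0, 0, 0, 0, 1, -0.84, 0, 0]
}}

```text
time_s: 3.97
ee_pos: [300.1, -339.6, 231.3]
orientation: [0.0, 0.991, 0.132, 0.0]
ft_force: [0.1, -0.5, -0.4]
opening: 0.998
grasp_force: 0.0
```

Call:
{"method": "arm_command", "body": {
  "motion": [0, 0, 0, 0.1, -0.084, 0, 0, 0, 0, 0, 0.2, -0.168, 0, 0, 0, 0, 0, 0.3, -0.252, 0, 0, 0, 0, 0, 0.4, -0.336, 0, 0, 0, 0, 0, 0.5, -0.42, 0, 0, 0, 0, 0, 0.6, -0.504, 0, 0, 0, 0, 0, 0.7, -0.588, 0, 0, 0, 0, 0, 0.8, -0.672, 0, 0, 0, 0, 0, 0.9, -0.756, 0, 0, 0, 0, 0, 1, -0.84, 0, 0]
}}

```text
time_s: 4.8
ee_pos: [374.6, -232.3, 231.3]
orientation: [0.0, 0.991, 0.132, 0.0]
ft_force: [0.1, -0.3, 0.8]
opening: 0.998
grasp_force: 0.0
```

Call:
{"method": "arm_command", "body": {
  "motion": [0, 0, 0, 0.1, -0.084, 0, 0, 0, 0, 0, 0.2, -0.168, 0, 0, 0, 0, 0, 0.3, -0.252, 0, 0, 0, 0, 0, 0.4, -0.336, 0, 0, 0, 0, 0, 0.5, -0.42, 0, 0, 0, 0, 0, 0.6, -0.504, 0, 0, 0, 0, 0, 0.7, -0.588, 0, 0, 0, 0, 0, 0.8, -0.672, 0, 0, 0, 0, 0, 0.9, -0.756, 0, 0, 0, 0, 0, 1, -0.84, 0, 0]
}}

```text
time_s: 5.63
ee_pos: [449.0, -125.0, 231.3]
orientation: [0.0, 0.991, 0.132, 0.0]
ft_force: [0.4, 0.6, -0.3]
opening: 0.999
grasp_force: 0.0
```

Call:
{"method": "arm_command", "body": {
  "motion": [0, 0, 0, 0.1, -0.084, 0, 0, 0, 0, 0, 0.2, -0.168, 0, 0, 0, 0, 0, 0.3, -0.252, 0, 0, 0, 0, 0, 0.4, -0.336, 0, 0, 0, 0, 0, 0.5, -0.42, 0, 0, 0, 0, 0, 0.6, -0.504, 0, 0, 0, 0, 0, 0.7, -0.588, 0, 0, 0, 0, 0, 0.8, -0.672, 0, 0, 0, 0, 0, 0.9, -0.756, 0, 0, 0, 0, 0, 1, -0.84, 0, 0]
}}

```text
time_s: 6.47
ee_pos: [523.9, -17.7, 231.3]
orientation: [0.0, 0.991, 0.132, -0.0]
ft_force: [-0.2, 0.2, 0.2]
opening: 0.998
grasp_force: 0.0
```

```bash
cat >> h.py <<'E'
def toolpose(s=None):
    s=s or robot.read_state();q=np.array(s["orientation"]);return np.array(s["ee_pos"]),Ro.from_quat([q[1],q[2],q[3],q[0]]).as_matrix()
def togo(target,R=None):
    "shift (units of 100mm) and turn (units of pi) in tool axes from measured pose"
    p,T=toolpose();sh=T.T@(np.array(target)-p)/100
    tu=Ro.from_matrix(T.T@R).as_rotvec()/np.pi if R is not None else np.zeros(3)
    return tu.round(4),sh.round(3)
def down(yaw):  # tool x at yaw(deg), pointing down
    c,s=np.cos(np.radians(yaw)),np.sin(np.radians(yaw));return np.array([[c,s,0],[s,-c,0],[0,0,-1]])
E
python3 - <<'E'
from h import *
p,T=toolpose();print(p,T.round(3).tolist())
w=robot.capture("wrist");cv2.imwrite("pics/w1.png",w["frame"][:,:,::-1])
C=cloud(w);ok=w["depth"]>0
print(-w["R"].T@w["t"], w["R"][2])
for k in("roll","spindle_top","fixture"):
  r=robot.regions_of(w,k)
  if not r: print("no",k);continue
  P=C[r[0]["region"]&ok]
  if k=="fixture":
    for z0,z1 in((9,15),(34,42)):
      Q=P[(P[:,2]>z0)&(P[:,2]<z1)];print(z0,len(Q),cv2.minAreaRect(Q[:,:2].astype(np.float32)))
  else:
    Q=P[(P[:,2]>66)&(P[:,2]<78)];print(k,r[0]["confidence"],len(Q),cv2.minEnclosingCircle(Q[:,:2].astype(np.float32)),np.median(Q[:,2]))
for k,z in(("spindle_top",88),("slot_floor",14),("roll",44)): print(k,[(ray(w,r["pixel"],z).round(1),r["confidence"]) for r in robot.place_of(w,k)[:1]])
print(togo([531.5,-10,150],down(15.1)))
E
```

```text
[523.86314626 -17.65600288 231.25143763] [[0.965, 0.262, -0.0], [0.262, -0.965, -0.0], [-0.0, 0.0, -1.0]]
[587.10025841   0.65828301 374.38646634] [-0.25498074 -0.07016841 -0.96439681]
roll 0.72 3753 ((529.2911987304688, -10.767288208007812), 31.955778121948242) 72.40144943267359
spindle_top 0.58 161 ((513.6217651367188, -14.749002456665039), 40.423919677734375) 72.14405863955058
9 9508 ((548.7549438476562, -5.439064025878906), (129.27239990234375, 120.07826232910156), 15.17382526397705)
34 1561 ((536.292236328125, -8.870872497558594), (79.35664367675781, 80.10249328613281), 15.196791648864746)
spindle_top [(array([531.2, -12.4,  88. ]), 0.91)]
slot_floor [(array([563.7,  -2.6,  14. ]), 0.66)]
roll [(array([526.3,  -9.8,  44. ]), 0.92)]
(array([0.0001, 0.0001, 0.0002]), array([ 0.108, -0.066,  0.813]))
```

View pics/w1.png

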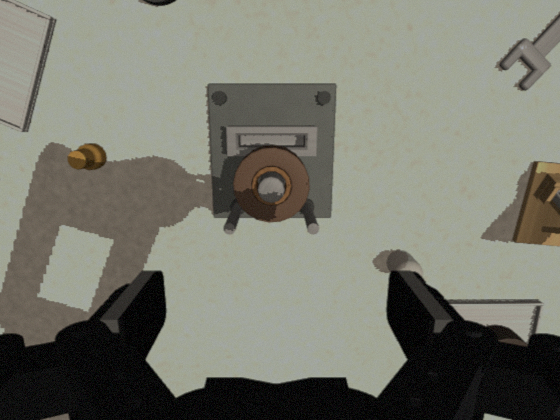

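The wrist picture shows the roll at (271,184) with the slot clear above it at (272,141) and the two posts behind it. The roll estimates from the three cameras agree to about 2 mm, so I'll use (530.5,-10.3) and descend.

Call:
{"method": "arm_command", "body": {
  "motion": [0, 0, 0, 0.02, -0.014, 0.1, 0, 0, 0, 0, 0.04, -0.027, 0.2, 0, 0, 0, 0, 0.06, -0.04, 0.3, 0, 0, 0, 0, 0.083, -0.054, 0.4, 0, 0, 0, 0, 0.083, -0.054, 0.5, 0, 0, 0, 0, 0.083, -0.054, 0.6, 0, 0, 0, 0, 0.083, -0.054, 0.7, 0, 0, 0, 0, 0.083, -0.054, 0.8, 0, 0, 0, 0, 0.083, -0.054, 0.9, 0, 0, 0, 0, 0.083, -0.054, 0.95, 0]
}}

```text
time_s: 7.65
ee_pos: [529.0, -11.4, 134.6]
orientation: [-0.0, 0.991, 0.132, -0.001]
ft_force: [-0.6, 0.3, -0.4]
opening: 1.0
grasp_force: 0.0
```

Call:
{"method": "arm_command", "body": {
  "motion": [0, 0, 0, 0, 0, 0.12, 0, 0, 0, 0, 0, 0, 0.24, 0, 0, 0, 0, 0, 0, 0.36, 0, 0, 0, 0, 0, 0, 0.48, 0, 0, 0, 0, 0, 0, 0.6, 0, 0, 0, 0, 0, 0, 0.7, 0, 0, 0, 0, 0, 0, 0.8, 0, 0, 0, 0, 0, 0, 0.87, 0, 0, 0, 0, 0, 0, 0.93, 0, 0, 0, 0, 0, 0, 0.96, 0]
}}

```text
time_s: 8.48
ee_pos: [529.5, -11.4, 39.5]
orientation: [-0.0, 0.991, 0.132, -0.0]
ft_force: [-0.2, -0.1, 0.5]
opening: 1.0
grasp_force: 0.0
```

Call:
{"method": "arm_command", "body": {
  "motion": [0, 0, 0, 0, 0, 0, 0.05, 0, 0, 0, 0, 0, 0, 0.1, 0, 0, 0, 0, 0, 0, 0.14, 0, 0, 0, 0, 0, 0, 0.18, 0, 0, 0, 0, 0, 0, 0.22, 0, 0, 0, 0, 0, 0, 0.26, 0, 0, 0, 0, 0, 0, 0.3, 0, 0, 0, 0, 0, 0, 0.34, 0, 0, 0, 0, 0, 0, 0.4, 0, 0, 0, 0, 0, 0, 0.5]
}}

```text
time_s: 9.32
ee_pos: [530.0, -11.4, 41.1]
orientation: [0.0, 0.991, 0.132, 0.0]
ft_force: [-2.1, -0.1, 5.1]
opening: 0.733
grasp_force: 43.0
```

Call:
{"method": "arm_command", "body": {
  "motion": [0, 0, 0, 0, 0, -0.01, 0.6, 0, 0, 0, 0, 0, -0.03, 0.6, 0, 0, 0, 0, 0, -0.07, 0.6, 0, 0, 0, 0, 0, -0.14, 0.6, 0, 0, 0, 0, 0, -0.23, 0.6, 0, 0, 0, 0, 0, -0.33, 0.6, 0, 0, 0, 0, 0, -0.43, 0.6, 0, 0, 0, 0, 0, -0.54, 0.6, 0, 0, 0, 0, 0, -0.65, 0.6, 0, 0, 0, 0, 0, -0.75, 0.6]
}}

```text
time_s: 10.15
ee_pos: [530.1, -11.4, 117.0]
orientation: [0.0, 0.991, 0.132, 0.001]
ft_force: [0.1, -0.2, -2.1]
opening: 0.729
grasp_force: 43.9
```

```bash
python3 - <<'E'
from h import *
p,T=toolpose();print(p,robot.read_state()["ft_force"],robot.read_state()["grasp_force"])
w=robot.capture("wrist");cv2.imwrite("pics/w2.png",w["frame"][:,:,::-1])
C=cloud(w);ok=w["depth"]>0
r=robot.regions_of(w,"roll")
if r:
  P=C[r[0]["region"]&ok];print(r[0]["confidence"],len(P),np.percentile(P,[2,50,98],axis=0).round(1).tolist())
# tilt check: fit plane to roll top
  Q=P[P[:,2]>np.percentile(P[:,2],98)-6];c=Q.mean(0);n=np.linalg.svd(Q-c,full_matrices=False)[2][2];print("top n",n,c)
print(togo([570.5,278,150],down(36)))
E
```

```text
[530.05333675 -11.40370911 116.98549742] [ 0.06364121 -0.16329392 -2.12640527] 43.86800676584244
0.83 24900 [[504.7, -38.3, 124.4], [533.8, -9.0, 148.1], [560.6, 18.1, 149.5]]
top n [0.0014979  0.00340491 0.99999308] [533.05161286  -9.41144699 148.16619067]
(array([ 0.0008, -0.0014, -0.1157]), array([ 1.138, -2.69 , -0.322]))
```

View pics/w2.png

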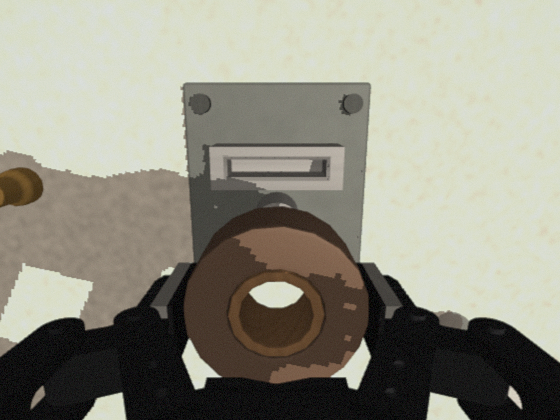

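The roll is held level at image position (277,310) and is clear of the pin. Its underside is 3 mm above TCP height. Next I'll carry it to the tray.

Call:
{"method": "arm_command", "body": {
  "motion": [0, 0, 0, 0.01, -0.04, 0, 0.6, 0, 0, 0, 0.035, -0.13, -0.02, 0.6, 0, 0, 0, 0.06, -0.23, -0.04, 0.6, 0, 0, 0, 0.09, -0.33, -0.06, 0.6, 0, 0, 0, 0.115, -0.43, -0.08, 0.6, 0, 0, 0, 0.14, -0.53, -0.1, 0.6, 0, 0, 0, 0.17, -0.63, -0.1, 0.6, 0, 0, 0, 0.195, -0.73, -0.1, 0.6, 0, 0, 0, 0.22, -0.83, -0.1, 0.6, 0, 0, 0, 0.25, -0.93, -0.1, 0.6]
}}

```text
time_s: 11.08
ee_pos: [529.3, 86.1, 125.2]
orientation: [0.0, 0.991, 0.132, -0.0]
ft_force: [0.8, -0.2, -0.2]
opening: 0.73
grasp_force: 43.9
```

Call:
{"method": "arm_command", "body": {
  "motion": [0, 0, 0, 0.025, -0.093, 0, 0.6, 0, 0, 0, 0.05, -0.186, 0, 0.6, 0, 0, 0, 0.075, -0.279, 0, 0.6, 0, 0, 0, 0.1, -0.372, 0, 0.6, 0, 0, 0, 0.125, -0.465, 0, 0.6, 0, 0, 0, 0.15, -0.558, 0, 0.6, 0, 0, 0, 0.175, -0.651, 0, 0.6, 0, 0, 0, 0.2, -0.744, 0, 0.6, 0, 0, 0, 0.225, -0.837, 0, 0.6, 0, 0, 0, 0.25, -0.93, 0, 0.6]
}}

```text
time_s: 11.92
ee_pos: [529.3, 182.2, 125.3]
orientation: [0.0, 0.991, 0.132, -0.0]
ft_force: [0.0, 0.7, -1.2]
opening: 0.73
grasp_force: 43.9
```

Call:
{"method": "arm_command", "body": {
  "motion": [0, 0, -0.012, 0.07, -0.09, 0, 0.6, 0, 0, -0.024, 0.14, -0.18, 0, 0.6, 0, 0, -0.036, 0.21, -0.27, 0, 0.6, 0, 0, -0.048, 0.28, -0.36, 0, 0.6, 0, 0, -0.06, 0.35, -0.45, 0, 0.6, 0, 0, -0.072, 0.42, -0.54, 0, 0.6, 0, 0, -0.084, 0.49, -0.63, 0, 0.6, 0, 0, -0.096, 0.55, -0.72, 0, 0.6, 0, 0, -0.108, 0.6, -0.79, 0, 0.6, 0, 0, -0.116, 0.623, -0.824, 0, 0.6]
}}

```text
time_s: 12.75
ee_pos: [568.4, 278.6, 125.1]
orientation: [-0.0, 0.95, 0.311, 0.0]
ft_force: [-0.0, -0.2, -1.1]
opening: 0.729
grasp_force: 43.9
```

```bash
python3 - <<'E'
from h import *
p,T=toolpose();s=robot.read_state();print(p,s["ft_force"],s["grasp_force"],s["qpos"])
w=robot.capture("top");C=cloud(w);ok=w["depth"]>0
for k in("roll","tray_empty"):
  r=robot.regions_of(w,k)
  if r:
    P=C[r[0]["region"]&ok];print(k,r[0]["confidence"],len(P),np.percentile(P,[2,50,98],axis=0).round(1).tolist())
w=robot.capture("wrist");C=cloud(w);ok=w["depth"]>0
for k in("roll","tray_empty"):
  r=robot.regions_of(w,k)
  if r:
    P=C[r[0]["region"]&ok]
    if k=="roll": P=P[P[:,2]>p[2]+25]
    print(k,r[0]["confidence"],len(P),np.percentile(P,[1,50,99],axis=0).round(1).tolist(),cv2.minAreaRect(P[:,:2].astype(np.float32)))
print(togo([568.5,277,50],down(36)))
E
```

```text
[568.44931426 278.58152943 125.14566461] [-0.0133413  -0.22218482 -1.09825197] 43.888016659766436 [4.37415591e-01 4.87844068e-01 1.57613573e+00 2.06605291e-04
 1.07707600e+00 1.37501165e+00]
roll 0.6 298 [[538.9, 248.4, 4.2], [555.3, 262.4, 154.9], [576.6, 290.2, 158.9]]
tray_empty 0.62 1409 [[513.2, 222.3, -1.2], [555.0, 261.1, 3.0], [618.4, 332.9, 11.8]]
roll 0.62 20892 [[539.0, 249.6, 151.0], [571.3, 281.9, 156.3], [597.8, 308.7, 157.7]] ((568.8621826171875, 279.8551940917969), (58.99388885498047, 62.35600662231445), 40.743709564208984)
tray_empty 0.62 15303 [[510.4, 220.5, 2.0], [587.5, 296.3, 3.7], [625.5, 335.8, 11.3]] ((567.42724609375, 276.7767333984375), (113.8980941772461, 110.19711303710938), 81.36170196533203)
(array([0.    , 0.0002, 0.0001]), array([0.01 , 0.001, 0.753]))
```

Call:
{"method": "arm_command", "body": {
  "motion": [0, 0, 0, 0, 0, 0.06, 0.6, 0, 0, 0, 0, 0, 0.16, 0.6, 0, 0, 0, 0, 0, 0.27, 0.6, 0, 0, 0, 0, 0, 0.38, 0.6, 0, 0, 0, 0, 0, 0.49, 0.6, 0, 0, 0, 0, 0, 0.6, 0.6, 0, 0, 0, 0, 0, 0.71, 0.6, 0, 0, 0, 0, 0, 0.81, 0.6, 0, 0, 0, 0, 0, 0.89, 0.6, 0, 0, 0, 0, 0, 0.95, 0.6]
}}

```text
time_s: 13.88
ee_pos: [567.6, 276.9, 28.9]
orientation: [0.0, 0.951, 0.309, -0.001]
ft_force: [0.2, 0.9, -1.6]
opening: 0.732
grasp_force: 43.9
```

Call:
{"method": "arm_command", "body": {
  "motion": [0, 0, 0, 0, 0, 0.05, 0.6, 0, 0, 0, 0, 0, 0.1, 0.6, 0, 0, 0, 0, 0, 0.14, 0.6, 0, 0, 0, 0, 0, 0.17, 0.6, 0, 0, 0, 0, 0, 0.19, 0.6, 0, 0, 0, 0, 0, 0.21, 0.6, 0, 0, 0, 0, 0, 0.225, 0.6, 0, 0, 0, 0, 0, 0.24, 0.6, 0, 0, 0, 0, 0, 0.25, 0.6, 0, 0, 0, 0, 0, 0.26, 0.6]
}}

```text
time_s: 14.72
ee_pos: [568.0, 277.1, 4.3]
orientation: [0.0, 0.951, 0.309, 0.0]
ft_force: [0.4, -0.5, -0.5]
opening: 0.731
grasp_force: 43.9
```

Call:
{"method": "arm_command", "body": {
  "motion": [0, 0, 0, 0, 0, 0.003, 0.6, 0, 0, 0, 0, 0, 0.006, 0.6, 0, 0, 0, 0, 0, 0.009, 0.6, 0, 0, 0, 0, 0, 0.012, 0.6, 0, 0, 0, 0, 0, 0.015, 0.6, 0, 0, 0, 0, 0, 0.018, 0.6, 0, 0, 0, 0, 0, 0.021, 0.6, 0, 0, 0, 0, 0, 0.024, 0.6, 0, 0, 0, 0, 0, 0.027, 0.6, 0, 0, 0, 0, 0, 0.03, 0.6]
}}

```text
time_s: 15.55
ee_pos: [567.9, 277.0, 1.3]
orientation: [0.0, 0.951, 0.309, -0.0]
ft_force: [0.5, -0.4, -1.5]
opening: 0.728
grasp_force: 43.9
```

Call:
{"method": "arm_command", "body": {
  "motion": [0, 0, 0, 0, 0, 0.003, 0.6, 0, 0, 0, 0, 0, 0.006, 0.6, 0, 0, 0, 0, 0, 0.009, 0.6, 0, 0, 0, 0, 0, 0.012, 0.6, 0, 0, 0, 0, 0, 0.014, 0.6, 0, 0, 0, 0, 0, 0.016, 0.6, 0, 0, 0, 0, 0, 0.018, 0.6, 0, 0, 0, 0, 0, 0.018, 0.6, 0, 0, 0, 0, 0, 0.018, 0.6, 0, 0, 0, 0, 0, 0.018, 0.6]
}}

```text
time_s: 16.38
ee_pos: [567.9, 277.0, 0.2]
orientation: [-0.0, 0.951, 0.309, 0.0]
ft_force: [-1.0, -1.4, 5.1]
opening: 0.731
grasp_force: 44.5
```

That's contact: the upward force is 5 N. I'll release slowly and rise.

Call:
{"method": "arm_command", "body": {
  "motion": [0, 0, 0, 0, 0, 0, 0.3, 0, 0, 0, 0, 0, 0, 0.27, 0, 0, 0, 0, 0, 0, 0.25, 0, 0, 0, 0, 0, 0, 0.23, 0, 0, 0, 0, 0, 0, 0.2, 0, 0, 0, 0, 0, 0, 0.16, 0, 0, 0, 0, 0, 0, 0.14, 0, 0, 0, 0, 0, 0, 0.13, 0, 0, 0, 0, 0, 0, 0.13, 0, 0, 0, 0, 0, 0, 0.13]
}}

```text
time_s: 17.22
ee_pos: [567.9, 277.0, -0.6]
orientation: [0.0, 0.951, 0.309, -0.0]
ft_force: [0.8, 0.8, 0.8]
opening: 0.867
grasp_force: 0.0
```

Call:
{"method": "arm_command", "body": {
  "motion": [0, 0, 0, 0, 0, -0.03, 0.13, 0, 0, 0, 0, 0, -0.08, 0.13, 0, 0, 0, 0, 0, -0.15, 0.13, 0, 0, 0, 0, 0, -0.24, 0.13, 0, 0, 0, 0, 0, -0.34, 0.13, 0, 0, 0, 0, 0, -0.45, 0.13, 0, 0, 0, 0, 0, -0.58, 0.13, 0, 0, 0, 0, 0, -0.72, 0.13, 0, 0, 0, 0, 0, -0.86, 0.13, 0, 0, 0, 0, 0, -1, 0.13]
}}

```text
time_s: 18.05
ee_pos: [568.0, 277.1, 101.4]
orientation: [-0.0, 0.951, 0.309, 0.001]
ft_force: [0.5, 0.5, -0.4]
opening: 0.871
grasp_force: 0.0
```

```bash
python3 - <<'E'
from h import *
p,T=toolpose();print(p)
w=robot.capture("wrist");cv2.imwrite("pics/w3.png",w["frame"][:,:,::-1])
C=cloud(w);ok=w["depth"]>0
r=robot.regions_of(w,"roll")
P=C[r[0]["region"]&ok];Q=P[P[:,2]>25];print(cv2.minEnclosingCircle(Q[:,:2].astype(np.float32)),np.percentile(Q[:,2],[2,50,98]))
t=robot.capture("top");C=cloud(t);ok=t["depth"]>0
r=robot.regions_of(t,"tall_plate");P=C[r[0]["region"]&ok]
# robust plane
rng=np.random.default_rng(0);best=0
for _ in range(500):
  a=P[rng.choice(len(P),3,False)];n=np.cross(a[1]-a[0],a[2]-a[0]);n/=np.linalg.norm(n)+1e-9
  m=abs((P-a[0])@n)<1.5
  if m.sum()>best:best=m.sum();M=m
Q=P[M];c=Q.mean(0);n=np.linalg.svd(Q-c,full_matrices=False)[2][2];n*=np.sign(n[0]);print(best,len(P),c,n,"yaw",np.degrees(np.arctan2(n[1],n[0])),"lean",np.degrees(np.arcsin(n[2])))
print(togo([530,-280,220],down(11)))
E
```

```text
[568.04203032 277.12005765 101.40291787]
((567.1966552734375, 278.3226013183594), 31.88689613342285) [28.25855362 31.4270235  32.75850972]Traceback (most recent call last):
  File "<stdin>", line 8, in <module>
IndexError: list index out of range
```

View pics/w3.png

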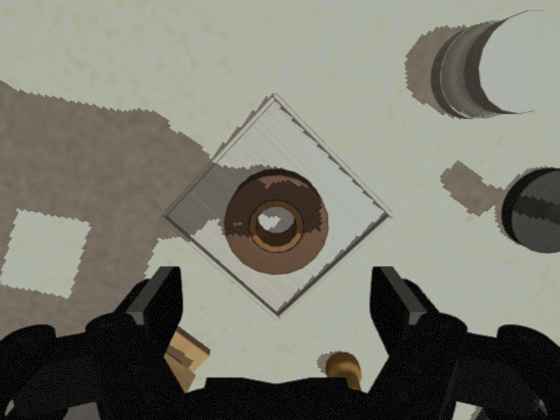

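The roll lies flat inside the tray at (276,220). Next I'll turn the tool, rise, and travel to the tall plate.

Call:
{"method": "arm_command", "body": {
  "motion": [0, 0, -0.036, 0, 0, -0.1, 0.1, 0, 0, -0.072, 0, 0, -0.2, 0.1, 0, 0, -0.108, 0, 0, -0.3, 0.1, 0, 0, -0.144, 0, 0, -0.4, 0.1, 0, 0, -0.18, 0, 0, -0.5, 0.1, 0, 0, -0.217, 0, 0, -0.6, 0.1, 0, 0, -0.253, 0, 0, -0.7, 0.1, 0, 0, -0.289, 0, 0, -0.8, 0.1, 0, 0, -0.325, 0, 0, -0.9, 0.1, 0, 0, -0.361, 0, 0, -1, 0.1]
}}

```text
time_s: 19.08
ee_pos: [567.3, 276.8, 198.6]
orientation: [-0.001, 0.634, 0.774, -0.001]
ft_force: [0.5, 0.2, -0.4]
opening: 0.9
grasp_force: 0.0
```

Call:
{"method": "arm_command", "body": {
  "motion": [0, 0, 0, -0.09, -0.04, -0.02, 0.1, 0, 0, 0, -0.19, -0.08, -0.04, 0.1, 0, 0, 0, -0.29, -0.12, -0.06, 0.1, 0, 0, 0, -0.39, -0.16, -0.08, 0.1, 0, 0, 0, -0.49, -0.2, -0.1, 0.1, 0, 0, 0, -0.59, -0.24, -0.12, 0.1, 0, 0, 0, -0.69, -0.28, -0.14, 0.1, 0, 0, 0, -0.8, -0.32, -0.16, 0.1, 0, 0, 0, -0.9, -0.36, -0.18, 0.1, 0, 0, 0, -1, -0.4, -0.2, 0.1]
}}

```text
time_s: 19.92
ee_pos: [547.5, 170.1, 219.7]
orientation: [0.0, 0.636, 0.772, 0.0]
ft_force: [0.1, -0.0, 0.3]
opening: 0.905
grasp_force: 0.0
```

Call:
{"method": "arm_command", "body": {
  "motion": [0, 0, 0, -0.1, -0.04, -0.02, 0.1, 0, 0, 0, -0.2, -0.08, -0.04, 0.1, 0, 0, 0, -0.3, -0.12, -0.06, 0.1, 0, 0, 0, -0.4, -0.16, -0.08, 0.1, 0, 0, 0, -0.5, -0.2, -0.1, 0.1, 0, 0, 0, -0.6, -0.24, -0.12, 0.1, 0, 0, 0, -0.7, -0.28, -0.14, 0.1, 0, 0, 0, -0.8, -0.32, -0.16, 0.1, 0, 0, 0, -0.9, -0.36, -0.18, 0.1, 0, 0, 0, -1, -0.4, -0.2, 0.1]
}}

```text
time_s: 20.75
ee_pos: [527.4, 64.4, 239.7]
orientation: [0.0, 0.636, 0.772, -0.0]
ft_force: [0.7, 0.4, -0.2]
opening: 0.896
grasp_force: 0.0
```

Call:
{"method": "arm_command", "body": {
  "motion": [0, 0, 0, -0.1, -0.02, 0, 0.1, 0, 0, 0, -0.2, -0.04, 0, 0.1, 0, 0, 0, -0.3, -0.06, 0, 0.1, 0, 0, 0, -0.4, -0.08, 0, 0.1, 0, 0, 0, -0.5, -0.1, 0, 0.1, 0, 0, 0, -0.6, -0.12, 0, 0.1, 0, 0, 0, -0.7, -0.14, 0, 0.1, 0, 0, 0, -0.8, -0.16, 0, 0.1, 0, 0, 0, -0.9, -0.18, 0, 0.1, 0, 0, 0, -1, -0.2, 0, 0.1]
}}

```text
time_s: 21.58
ee_pos: [527.1, -37.5, 239.5]
orientation: [0.0, 0.636, 0.772, -0.0]
ft_force: [-0.3, -0.6, -0.3]
opening: 0.9
grasp_force: 0.0
```

Call:
{"method": "arm_command", "body": {
  "motion": [0, 0, 0, -0.1, -0.02, 0, 0.1, 0, 0, 0, -0.2, -0.04, 0, 0.1, 0, 0, 0, -0.3, -0.06, 0, 0.1, 0, 0, 0, -0.4, -0.08, 0, 0.1, 0, 0, 0, -0.5, -0.1, 0, 0.1, 0, 0, 0, -0.6, -0.12, 0, 0.1, 0, 0, 0, -0.7, -0.14, 0, 0.1, 0, 0, 0, -0.8, -0.16, 0, 0.1, 0, 0, 0, -0.9, -0.18, 0, 0.1, 0, 0, 0, -1, -0.2, 0, 0.1]
}}

```text
time_s: 22.42
ee_pos: [526.6, -139.5, 239.5]
orientation: [0.0, 0.636, 0.772, -0.0]
ft_force: [-0.8, -0.9, 0.2]
opening: 0.899
grasp_force: 0.0
```

Call:
{"method": "arm_command", "body": {
  "motion": [0, 0, 0, -0.1, -0.02, 0, 0.1, 0, 0, 0, -0.2, -0.04, 0, 0.1, 0, 0, 0, -0.3, -0.06, 0, 0.1, 0, 0, 0, -0.4, -0.08, 0, 0.1, 0, 0, 0, -0.5, -0.1, 0, 0.1, 0, 0, 0, -0.6, -0.12, 0, 0.1, 0, 0, 0, -0.7, -0.14, 0, 0.1, 0, 0, 0, -0.8, -0.16, 0, 0.1, 0, 0, 0, -0.9, -0.18, 0, 0.1, 0, 0, 0, -1, -0.2, 0, 0.1]
}}

```text
time_s: 23.25
ee_pos: [526.1, -241.5, 239.5]
orientation: [0.0, 0.636, 0.772, -0.0]
ft_force: [-0.3, 0.0, 0.5]
opening: 0.904
grasp_force: 0.0
```

```bash
cat >> h.py <<'E'
def plane(P,tol=1.5):
  rng=np.random.default_rng(0);best=0
  for _ in range(500):
    a=P[rng.choice(len(P),3,False)];n=np.cross(a[1]-a[0],a[2]-a[0]);n/=np.linalg.norm(n)+1e-9
    m=abs((P-a[0])@n)<tol
    if m.sum()>best:best=m.sum();M=m
  Q=P[M];c=Q.mean(0);n=np.linalg.svd(Q-c,full_matrices=False)[2][2];return c,n,Q
def plate(name,label="tall_plate"):
  t=robot.capture(name);C=cloud(t);ok=t["depth"]>0
  r=robot.regions_of(t,label)
  if not r: print(name,"none");return t
  P=C[r[0]["region"]&ok];c,n,Q=plane(P);n=n*np.sign(n[0]);y=np.array([-n[1],n[0],0]);y/=np.linalg.norm(y);z=np.cross(n,y)
  print(name,r[0]["confidence"],len(Q),len(P),"c",c.round(1),"n",n.round(3),"yaw",np.degrees(np.arctan2(n[1],n[0])),"lean",np.degrees(np.arcsin(n[2])))
  a,b=Q@y,Q@z;print(" y ext",np.percentile(a,[1,99]),"z ext",np.percentile(b,[1,99]),"maxz",np.percentile(P[:,2],[1,99.5]))
  top=np.percentile(b,99.5)*z+np.percentile(a,[1,99]).mean()*y+(c@n)*n;print(" face top mid",top.round(1))
  return t
E
python3 - <<'E'
from h import *
p,T=toolpose();print(p,robot.read_state()["qpos"].round(2))
plate("top");plate("scene");w=plate("wrist");cv2.imwrite("pics/w4.png",w["frame"][:,:,::-1])
E
```

```text
[ 526.12140721 -241.52386333  239.5025544 ] [-0.45  0.32  1.54 -0.    1.28 -0.64]
top 0.82 187 224 c [ 566.  -286.2   78.4] n [0.882 0.203 0.426] yaw 12.958852897878671 lean 25.187508034412296
 y ext [-424.02257782 -395.87011365] z ext [-195.95861198  -79.78651162] maxz [ 23.9322172  240.07857874]
 face top mid [ 543.3 -295.6  130.1]
scene 0.58 354 647 c [ 571.2 -303.6   77.3] n [0.892 0.15  0.427] yaw 9.538835108889542 lean 25.280710700965397
 y ext [-423.32094212 -367.19272451] z ext [-202.97950316  -94.5211601 ] maxz [ 27.01620254 127.01630362]
 face top mid [ 548.1 -308.7  127.4]
wrist 0.95 2716 3415 c [ 562.8 -303.9   88.5] n [0.889 0.164 0.427] yaw 10.470334775699783 lean 25.298327824876054
 y ext [-429.84213072 -375.87230685] z ext [-200.11794732  -87.54837511] maxz [ 26.26601387 129.37321691]
 face top mid [ 544.  -309.2  129.8]
```

View pics/w4.png

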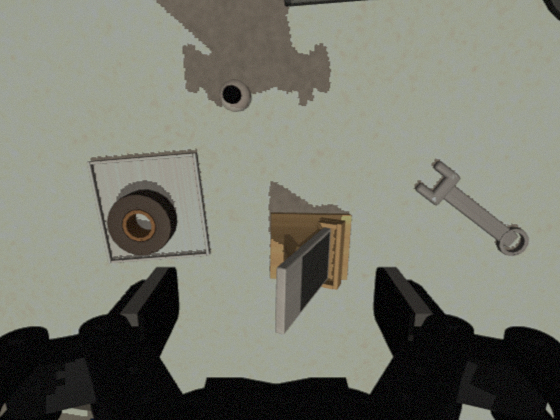

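The plate is at about (295,285) and stands free between the fingers' lines. The fits agree on a yaw of about 10.3° and a lean of 25°. I'll compute the pre-grasp pose, tilted to match the plate.

```bash
cat >> h.py <<'E'
def Rpl(yaw=10.3,lean=25):
    a,l=np.radians(yaw),np.radians(lean)
    y=np.array([-np.sin(a),np.cos(a),0]);z=np.array([-np.sin(l)*np.cos(a),-np.sin(l)*np.sin(a),np.cos(l)]);n=np.cross(y,z)
    return np.stack([y,n,-z],1)
E
python3 - <<'E'
from h import *
R=Rpl();pz=-R[:,2];top=np.array([541.5,-309.65,128.6])
print(togo(top+40*pz,R), togo(top-38*pz,R),R.T@(-78*pz))
E
```

```text
(array([-0.1389, -0.001 ,  0.0041]), array([-0.71 , -0.151,  0.746])) (array([-0.1389, -0.001 ,  0.0041]), array([-0.715,  0.178,  1.453])) [8.39113055e-16 1.46802307e-16 7.80000000e+01]
```

Call:
{"method": "arm_command", "body": {
  "motion": [-0.02, 0, 0, -0.1, -0.02, 0.05, 0.2, -0.04, 0, 0, -0.2, -0.04, 0.1, 0.35, -0.06, 0, 0.001, -0.3, -0.06, 0.2, 0.35, -0.08, 0, 0.002, -0.4, -0.08, 0.3, 0.35, -0.1, 0, 0.003, -0.5, -0.1, 0.4, 0.35, -0.12, -0.001, 0.004, -0.6, -0.13, 0.5, 0.35, -0.139, -0.001, 0.004, -0.68, -0.151, 0.6, 0.35, -0.139, -0.001, 0.004, -0.71, -0.151, 0.68, 0.35, -0.139, -0.001, 0.004, -0.71, -0.151, 0.746, 0.35, -0.139, -0.001, 0.004, -0.71, -0.151, 0.746, 0.35]
}}

```text
time_s: 24.38
ee_pos: [524.8, -312.2, 163.7]
orientation: [0.137, 0.626, 0.75, 0.166]
ft_force: [-0.1, 0.2, -0.5]
opening: 0.653
grasp_force: 0.0
```

```bash
python3 - <<'E'
from h import *
p,T=toolpose();print(p)
w=plate("wrist");plate("scene");cv2.imwrite("pics/w5.png",w["frame"][:,:,::-1])
R=Rpl();pz=-R[:,2];top=np.array([541.5,-309.65,128.6])
print(togo(top+40*pz,R), togo(top-38*pz,R))
E
```

```text
[ 524.82221    -312.24361891  163.67807699]
wrist 0.28 10180 12818 c [ 429.  -284.5    3.4] n [0.002 0.001 1.   ] yaw 25.734362371799907 lean 89.90278952493631
 y ext [-497.31091063 -394.54109914] z ext [-290.01779636 -218.5577327 ] maxz [ 1.41812378 11.80635052]
 face top mid [ 385.6 -309.2    3.5]
scene 0.64 319 573 c [ 570.  -304.6   78.8] n [0.885 0.165 0.435] yaw 10.55263369973148 lean 25.76500633261239
 y ext [-432.21418366 -377.54562179] z ext [-202.18165213  -97.41162698] maxz [ 29.18324081 126.08020163]
 face top mid [ 548.  -309.8  125.5]
(array([0.0004, 0.0003, 0.0006]), array([ 0.002, -0.014,  0.004])) (array([0.0004, 0.0003, 0.0006]), array([ 0.003, -0.015,  0.784]))
```

View pics/w5.png

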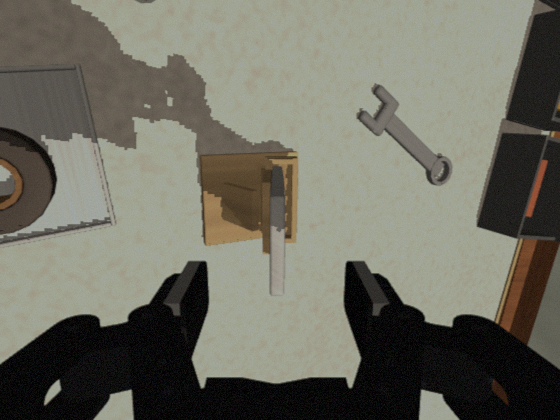

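Seen along the plate, its top edge is at columns 271–285, centre 278. The pads are at 207 and 346, midpoint 276.5. It's centred to within 0.5 mm, so I'll go straight down along the plate.

Call:
{"method": "arm_command", "body": {
  "motion": [0, 0, 0, 0, 0, 0.06, 0.4, 0, 0, 0, 0, 0, 0.14, 0.4, 0, 0, 0, 0, 0, 0.23, 0.4, 0, 0, 0, 0, 0, 0.33, 0.4, 0, 0, 0, 0, 0, 0.43, 0.4, 0, 0, 0, 0, 0, 0.53, 0.4, 0, 0, 0, 0, 0, 0.62, 0.4, 0, 0, 0, 0, 0, 0.7, 0.4, 0, 0, 0, 0, 0, 0.76, 0.4, 0, 0, 0, 0, 0, 0.78, 0.4]
}}

```text
time_s: 25.42
ee_pos: [557.4, -306.8, 92.9]
orientation: [0.138, 0.626, 0.75, 0.166]
ft_force: [-0.8, 0.5, -0.4]
opening: 0.596
grasp_force: 0.0
```

Call:
{"method": "arm_command", "body": {
  "motion": [0, 0, 0, 0, 0, 0, 0.5, 0, 0, 0, 0, 0, 0, 0.6, 0, 0, 0, 0, 0, 0, 0.66, 0, 0, 0, 0, 0, 0, 0.72, 0, 0, 0, 0, 0, 0, 0.76, 0, 0, 0, 0, 0, 0, 0.8, 0, 0, 0, 0, 0, 0, 0.84, 0, 0, 0, 0, 0, 0, 0.88, 0, 0, 0, 0, 0, 0, 0.92, 0, 0, 0, 0, 0, 0, 0.96]
}}

```text
time_s: 26.25
ee_pos: [557.4, -307.2, 94.4]
orientation: [0.139, 0.626, 0.75, 0.166]
ft_force: [-1.2, 0.3, 1.7]
opening: 0.091
grasp_force: 39.4
```

It's gripped at an opening of 7.7 mm with no side force. I'll raise the grip force and draw it out along its own axis.

Call:
{"method": "arm_command", "body": {
  "motion": [0, 0, 0, 0, 0, 0, 1, 0, 0, 0, 0, 0, -0.01, 1, 0, 0, 0, 0, 0, -0.03, 1, 0, 0, 0, 0, 0, -0.07, 1, 0, 0, 0, 0, 0, -0.13, 1, 0, 0, 0, 0, 0, -0.2, 1, 0, 0, 0, 0, 0, -0.28, 1, 0, 0, 0, 0, 0, -0.37, 1, 0, 0, 0, 0, 0, -0.46, 1, 0, 0, 0, 0, 0, -0.55, 1],
  "grip_force": 70
}}

```text
time_s: 27.08
ee_pos: [533.9, -311.5, 145.2]
orientation: [0.139, 0.626, 0.75, 0.166]
ft_force: [1.4, 0.6, -1.5]
opening: 0.089
grasp_force: 68.3
```

Call:
{"method": "arm_command", "body": {
  "motion": [0, 0, 0, 0, 0, -0.1, 1, 0, 0, 0, 0, 0, -0.2, 1, 0, 0, 0, 0, 0, -0.3, 1, 0, 0, 0, 0, 0, -0.4, 1, 0, 0, 0, 0, 0, -0.5, 1, 0, 0, 0, 0, 0, -0.6, 1, 0, 0, 0, 0, 0, -0.7, 1, 0, 0, 0, 0, 0, -0.8, 1, 0, 0, 0, 0, 0, -0.88, 1, 0, 0, 0, 0, 0, -0.95, 1]
}}

```text
time_s: 27.92
ee_pos: [494.6, -318.7, 231.2]
orientation: [0.139, 0.626, 0.749, 0.166]
ft_force: [1.0, -0.3, -1.8]
opening: 0.083
grasp_force: 68.4
```

```bash
python3 - <<'E'
from h import *
s=robot.read_state();p,T=toolpose(s);print(p,s["opening"],s["grasp_force"],s["ft_force"])
w=plate("scene")
print("slot pre",togo([564.3,-2,220],down(105.2)))
E
```

```text
[ 494.63449517 -318.65793893  231.17707152] 0.08323189998993955 68.37926387786865 [ 1.00853178 -0.25679558 -1.80241971]
scene 0.82 291 527 c [ 512.  -311.4  205.1] n [0.887 0.166 0.431] yaw 10.605750310178276 lean 25.51763308610117
 y ext [-429.88558124 -376.56352571] z ext [-52.82401554  55.88323185] maxz [163.11343607 262.2519314 ]
 face top mid [ 485.6 -319.3  262.4]
slot pre (array([ 0.1393,  0.0067, -0.0268]), array([2.996, 1.083, 0.628]))
```

Call:
{"method": "arm_command", "body": {
  "motion": [0.015, 0.001, -0.003, 0.05, 0, 0, 1, 0.03, 0.002, -0.006, 0.14, 0, 0, 1, 0.045, 0.003, -0.009, 0.24, 0, 0, 1, 0.06, 0.004, -0.012, 0.34, 0, 0, 1, 0.075, 0.005, -0.015, 0.44, 0, 0, 1, 0.09, 0.005, -0.018, 0.54, 0, 0, 1, 0.105, 0.006, -0.021, 0.64, 0, 0, 1, 0.12, 0.006, -0.024, 0.74, 0, 0, 1, 0.132, 0.007, -0.026, 0.83, 0, 0, 1, 0.139, 0.007, -0.027, 0.9, 0, 0, 1]
}}

```text
time_s: 28.85
ee_pos: [479.3, -228.9, 229.6]
orientation: [-0.002, 0.606, 0.795, 0.0]
ft_force: [1.0, -1.0, -0.9]
opening: 0.087
grasp_force: 68.4
```

```bash
python3 - <<'E'
from h import *
s=robot.read_state();p,T=toolpose(s);print(p,s["opening"],s["qpos"].round(2))
print("slot pre",togo([564.3,-2,210],down(105.2)))
E
```

```text
[ 479.34241736 -228.91724488  229.62331083] 0.08659112710946598 [-0.47  0.25  1.66  0.    1.23 -0.74]
slot pre (array([-0.0006, -0.0011,  0.0008]), array([1.963, 1.42 , 0.201]))
```

Call:
{"method": "arm_command", "body": {
  "motion": [0, 0, 0, 0.06, 0.04, 0, 1, 0, 0, 0, 0.15, 0.11, 0, 1, 0, 0, 0, 0.26, 0.18, 0, 1, 0, 0, 0, 0.36, 0.26, 0, 1, 0, 0, 0, 0.47, 0.34, 0, 1, 0, 0, 0, 0.58, 0.42, 0, 1, 0, 0, 0, 0.68, 0.5, 0, 1, 0, 0, 0, 0.78, 0.57, 0, 1, 0, 0, 0, 0.88, 0.64, 0, 1, 0, 0, 0, 0.98, 0.71, 0, 1]
}}

```text
time_s: 29.68
ee_pos: [521.9, -115.5, 230.4]
orientation: [-0.001, 0.607, 0.795, 0.001]
ft_force: [-0.6, -0.2, -1.8]
opening: 0.086
grasp_force: 68.4
```

Call:
{"method": "arm_command", "body": {
  "motion": [0, 0, 0, 0.1, 0.07, 0.02, 1, 0, 0, 0, 0.2, 0.14, 0.04, 1, 0, 0, 0, 0.3, 0.21, 0.06, 1, 0, 0, 0, 0.4, 0.28, 0.08, 1, 0, 0, 0, 0.5, 0.35, 0.1, 1, 0, 0, 0, 0.6, 0.43, 0.12, 1, 0, 0, 0, 0.7, 0.51, 0.14, 1, 0, 0, 0, 0.8, 0.58, 0.16, 1, 0, 0, 0, 0.9, 0.65, 0.18, 1, 0, 0, 0, 0.98, 0.71, 0.2, 1]
}}

```text
time_s: 30.52
ee_pos: [564.7, -2.0, 210.4]
orientation: [-0.001, 0.607, 0.795, 0.001]
ft_force: [0.1, -0.8, -1.3]
opening: 0.086
grasp_force: 68.4
```

```bash
python3 - <<'E'
from h import *
s=robot.read_state();p,T=toolpose(s);print(p,s["opening"])
w=robot.capture("wrist");C=cloud(w);ok=w["depth"]>0
cv2.imwrite("pics/w6.png",w["frame"][:,:,::-1])
for k in("slot_floor","spindle_top","tall_plate"):
  print(k,[(ray(w,r["pixel"],dict(slot_floor=14,spindle_top=88,tall_plate=132)[k]).round(1),r["confidence"],r["pixel"]) for r in robot.place_of(w,k)[:2]])
r=robot.regions_of(w,"tall_plate")
if r:
  P=C[r[0]["region"]&ok];Q=P@T-p@T;print("plate in tool",r[0]["confidence"],len(P),np.percentile(Q,[1,50,99],axis=0).round(1).tolist())
  np.save("Q.npy",Q)
r=robot.regions_of(w,"fixture")
if r:
  P=C[r[0]["region"]&ok];
  for z0,z1 in((9,15),(36,41),(84,92)):
    Q=P[(P[:,2]>z0)&(P[:,2]<z1)];print(z0,len(Q),cv2.minAreaRect(Q[:,:2].astype(np.float32)) if len(Q) else 0)
t=robot.capture("scene");cv2.imwrite("pics/s6.png",cv2.resize(t["frame"][100:310,150:430,::-1],None,fx=2,fy=2))
plate("scene")
E
```

```text
[564.65459662  -2.01502134 210.37134015] 0.0858078462019084
slot_floor [(array([564.9,  -1.3,  14. ]), 0.86, [277.5, 187.4])]
spindle_top [(array([529.8,  -9.1,  88. ]), 0.75, [229.2, 204.5])]
tall_plate [(array([ 5.654e+02, -4.000e-01,  1.320e+02]), 0.98, [279.4, 222.9])]
plate in tool 0.91 4483 [[-20.4, -5.2, -37.5], [15.2, -0.9, -35.9], [28.0, 2.9, 73.5]]
9 12200 ((548.0303955078125, -5.5575714111328125), (130.35794067382812, 119.2374496459961), 15.3270845413208)
36 1448 ((533.918701171875, -9.231887817382812), (83.20470428466797, 79.66250610351562), 14.924027442932129)
84 944 ((516.346923828125, -14.145523071289062), (47.29732894897461, 77.12985229492188), 15.139948844909668)
scene 0.72 558 894 c [569.   -1.  180.2] n [0.964 0.265 0.002] yaw 15.363929804260806 lean 0.10085477097832693
 y ext [-182.32676413 -126.5913031 ] z ext [131.27021629 242.74985299] maxz [ -1.19090806 245.83378628]
 face top mid [569.6  -3.7 244.5]
```

View pics/w6.png

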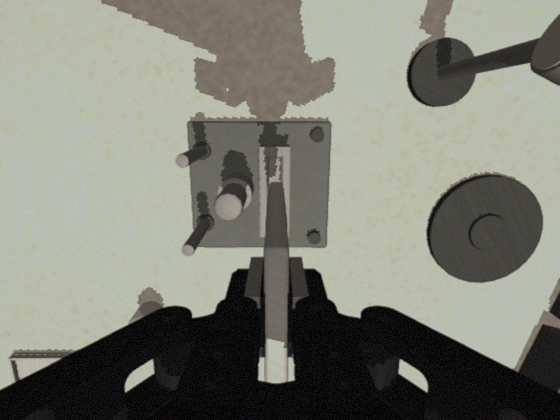

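The wrist view shows the plate's far lower end above the slot at (275,185), with the block spanning columns 259–291. I'll compare the plate and the block in the same camera so the calibration error cancels.

```bash
python3 - <<'E'
from h import *
s=robot.read_state();p,T=toolpose(s)
fr=[]
for i in range(3):
  w=robot.capture("wrist");C=cloud(w);ok=w["depth"]>0
  Q=(C-p)@T
  rp=robot.regions_of(w,"tall_plate")[0]["region"]&ok
  P=Q[rp]; 
  side=P[(P[:,0]>22)&(P[:,0]<33)]
  out=[]
  for z0 in(-40,0,20,40,55,65):
    q=side[(side[:,2]>z0)&(side[:,2]<z0+(8 if z0<0 else 20 if z0<55 else 10))]
    if len(q)>15: out.append((z0,len(q),np.percentile(q[:,1],[3,97]).round(1).tolist(),q[:,1].mean().round(2)))
  print(out,"maxz",np.percentile(P[:,2],99.5))
  g=Q[ok&~rp]; zb=p[2]-38
  b=g[(abs(g[:,2]-zb)<3)&(abs(g[:,0])<45)&(abs(g[:,1])<20)]
  print("block",len(b),np.percentile(b,[1,99],axis=0).round(1).tolist(),cv2.minAreaRect(b[:,:2].astype(np.float32)))
  fl=g[(abs(g[:,2]-(p[2]-14))<4)&(abs(g[:,0])<32)&(abs(g[:,1])<9)];print("floor",len(fl),np.percentile(fl,[2,98],axis=0).round(1).tolist() if len(fl)>5 else 0)
  base=g[(abs(g[:,2]-(p[2]-12))<2.5)&(abs(g[:,0])<70)&(g[:,1]>-95)&(g[:,1]<65)];print("base y",np.percentile(base[:,1],[.3,99.7]),"x",np.percentile(base[:,0],[.3,99.7]))
  hist=np.histogram(b[b[:,0]>29.5][:,1],bins=np.arange(-16,17,2))[0];print(hist)
E
```

```text
[(-40, 545, [-4.7, 2.8], np.float64(-1.06)), (0, 226, [-5.3, 2.7], np.float64(-1.22)), (20, 161, [-5.1, 2.9], np.float64(-1.2)), (40, 119, [-5.1, 2.7], np.float64(-1.24)), (55, 48, [-5.4, 2.7], np.float64(-1.31)), (65, 35, [-4.4, 2.0], np.float64(-1.17))] maxz 72.13240640155716
block 1391 [[-35.5, -14.7, 170.6], [41.9, 11.0, 174.6]] ((2.126995086669922, -1.8745708465576172), (79.78897857666016, 25.99213218688965), 0.06671303510665894)
floor 287 [[6.2, -6.5, 194.8], [29.1, 2.7, 198.0]]
base y [-80.17890276  48.69589328] x [-56.63918069  61.73094097]
[15 34 41 30 39 24 24 36 24 24 45 30 41 19  0  0]
[(-40, 560, [-4.6, 2.8], np.float64(-1.01)), (0, 230, [-5.2, 3.1], np.float64(-1.06)), (20, 166, [-5.3, 2.9], np.float64(-1.15)), (40, 115, [-5.1, 2.7], np.float64(-1.14)), (55, 54, [-5.3, 3.0], np.float64(-1.11)), (65, 48, [-5.3, 2.9], np.float64(-1.19))] maxz 172.33692357204635
block 1366 [[-35.8, -14.7, 170.6], [41.9, 11.0, 174.5]] ((2.188190460205078, -1.8851890563964844), (79.77239990234375, 25.984275817871094), 0.4796939492225647)
floor 285 [[6.2, -6.4, 194.7], [29.3, 2.8, 198.0]]
base y [-80.17671669  48.68324886] x [-57.56613154  61.83539179]
[16 30 45 30 30 32 24 36 24 24 46 31 32 29  0  0]
[(-40, 560, [-4.6, 2.6], np.float64(-1.01)), (0, 227, [-5.2, 3.1], np.float64(-1.03)), (20, 165, [-5.2, 2.8], np.float64(-1.07)), (40, 113, [-4.5, 2.8], np.float64(-0.92)), (55, 49, [-4.8, 3.1], np.float64(-0.91)), (65, 44, [-4.7, 3.0], np.float64(-0.95))] maxz 72.18605694405863
block 1421 [[-35.5, -14.7, 170.7], [41.9, 11.0, 175.1]] ((2.3935394287109375, -1.8586416244506836), (79.39278411865234, 25.86862564086914), 0.3965434730052948)
floor 275 [[6.5, -6.4, 194.7], [28.5, 2.8, 197.8]]
base y [-80.13919329  48.65576942] x [-57.49916087  61.16855737]
[14 29 48 31 28 37 26 38 25 25 46 32 32 32  0  0]
```

The block centre minus the plate centre is about -0.7 mm in tool y and +2 mm in x. I'll apply that, come down to just above the block, and re-check.

Call:
{"method": "arm_command", "body": {
  "motion": [0, 0, 0, 0.01, -0.003, 0.04, 1, 0, 0, 0, 0.022, -0.007, 0.12, 1, 0, 0, 0, 0.022, -0.007, 0.21, 1, 0, 0, 0, 0.022, -0.007, 0.3, 1, 0, 0, 0, 0.022, -0.007, 0.4, 1, 0, 0, 0, 0.022, -0.007, 0.5, 1, 0, 0, 0, 0.022, -0.007, 0.58, 1, 0, 0, 0, 0.022, -0.007, 0.65, 1, 0, 0, 0, 0.022, -0.007, 0.7, 1, 0, 0, 0, 0.022, -0.007, 0.72, 1]
}}

```text
time_s: 32.1
ee_pos: [562.5, -1.3, 137.6]
orientation: [-0.002, 0.607, 0.795, 0.0]
ft_force: [-0.1, 0.4, -0.7]
opening: 0.082
grasp_force: 68.4
```

```bash
cat > chk.py <<'E'
from h import *
s=robot.read_state();p,T=toolpose(s);print(p,s["ft_force"].round(1),Ro.from_matrix(T.T@down(105.2)).as_rotvec())
for i in range(2):
  w=robot.capture("wrist");C=cloud(w);ok=w["depth"]>0
  Q=(C-p)@T
  rp=robot.regions_of(w,"tall_plate")[0]["region"]&ok
  P=Q[rp]; tp=P[(P[:,2]>-41)&(P[:,2]<-32)];print("top x",np.percentile(tp[:,0],[1,99,99.7]).round(1),"y",np.percentile(tp[:,1],[2,98]).round(1),"z",np.median(tp[:,2]).round(1))
  sd=P[(P[:,2]>-25)&(P[:,2]<75)&(P[:,0]>20)];print("side x",np.median(sd[:,0]).round(2),"y mean",sd[:,1].mean().round(2),"slope",np.polyfit(sd[:,2],sd[:,0],1).round(4),np.polyfit(sd[:,2],sd[:,1],1).round(4),len(sd),"zmax",np.percentile(sd[:,2],99))
  g=Q[ok&~rp]; zb=p[2]-38
  b=g[(abs(g[:,2]-zb)<3)&(abs(g[:,0])<48)&(abs(g[:,1])<20)]
  print("block",len(b),cv2.minAreaRect(b[:,:2].astype(np.float32)),"z",np.median(b[:,2])-p[2])
  base=g[(abs(g[:,2]-(p[2]-12))<2.5)&(abs(g[:,0])<70)&(g[:,1]>-95)&(g[:,1]<65)];print("base y",np.percentile(base[:,1],[.3,99.7]).mean()+14,"x",np.percentile(base[:,0],[.3,99.7]).mean())
cv2.imwrite("pics/w7.png",w["frame"][:,:,::-1])
E
python3 chk.py
```

```text
[562.49691274  -1.29460079 137.59804745] [-0.1  0.4 -0.7] [-0.00153506 -0.00301781  0.00127123]
top x [-20.4  27.8  28.1] y [-4.7  2.6] z -36.2
side x 27.55 y mean -1.18 slope [-2.70000e-03  2.74615e+01] [-0.0048 -1.1323] 975 zmax 72.0340771770295
block 2113 ((4.762248992919922, -0.7337675094604492), (68.9227066040039, 26.027360916137695), 0.09492141753435135) z -38.42765163646513
base y -0.6329345347326374 x -0.49520609655040104
top x [-20.6  27.8  27.9] y [-4.5  2.9] z -36.9
side x 27.44 y mean -0.8 slope [-4.70000e-03  2.73263e+01] [-0.0015 -0.7791] 992 zmax 72.43834533563029
block 2091 ((4.689056396484375, -0.7282476425170898), (69.14411163330078, 26.04912757873535), 0.12621116638183594) z -38.42135169540269
base y -0.5525696132310927 x -0.33021669540165277
```

The plate is centred over the slot to about 0.3 mm in both axes. Its lower edge is about 79.5 mm below the TCP, so it should be home at a TCP height of about 93.5. I'll lower it in stages.

Call:
{"method": "arm_command", "body": {
  "motion": [0, 0, 0, 0, 0.003, 0.02, 1, 0, 0, 0, 0, 0.003, 0.05, 1, 0, 0, 0, 0, 0.003, 0.08, 1, 0, 0, 0, 0, 0.003, 0.11, 1, 0, 0, 0, 0, 0.003, 0.14, 1, 0, 0, 0, 0, 0.003, 0.165, 1, 0, 0, 0, 0, 0.003, 0.185, 1, 0, 0, 0, 0, 0.003, 0.205, 1, 0, 0, 0, 0, 0.003, 0.225, 1, 0, 0, 0, 0, 0.003, 0.24, 1]
}}

```text
time_s: 33.13
ee_pos: [563.1, -1.1, 114.4]
orientation: [-0.001, 0.607, 0.795, 0.001]
ft_force: [-0.4, 0.4, -1.2]
opening: 0.083
grasp_force: 68.4
```

Call:
{"method": "arm_command", "body": {
  "motion": [0, 0, 0, 0, 0, 0.015, 1, 0, 0, 0, 0, 0, 0.03, 1, 0, 0, 0, 0, 0, 0.045, 1, 0, 0, 0, 0, 0, 0.06, 1, 0, 0, 0, 0, 0, 0.075, 1, 0, 0, 0, 0, 0, 0.09, 1, 0, 0, 0, 0, 0, 0.105, 1, 0, 0, 0, 0, 0, 0.12, 1, 0, 0, 0, 0, 0, 0.135, 1, 0, 0, 0, 0, 0, 0.15, 1]
}}

```text
time_s: 33.97
ee_pos: [563.1, -1.1, 99.5]
orientation: [-0.001, 0.607, 0.795, 0.001]
ft_force: [0.4, 0.8, -0.5]
opening: 0.087
grasp_force: 68.4
```

It's sliding in with no side force and has about 6 mm to go. I'll finish slowly.

Call:
{"method": "arm_command", "body": {
  "motion": [0, 0, 0, 0, 0, 0.005, 1, 0, 0, 0, 0, 0, 0.01, 1, 0, 0, 0, 0, 0, 0.015, 1, 0, 0, 0, 0, 0, 0.02, 1, 0, 0, 0, 0, 0, 0.025, 1, 0, 0, 0, 0, 0, 0.03, 1, 0, 0, 0, 0, 0, 0.033, 1, 0, 0, 0, 0, 0, 0.036, 1, 0, 0, 0, 0, 0, 0.039, 1, 0, 0, 0, 0, 0, 0.042, 1]
}}

```text
time_s: 34.8
ee_pos: [563.1, -1.1, 95.4]
orientation: [-0.001, 0.607, 0.795, 0.001]
ft_force: [-0.2, -0.5, -1.0]
opening: 0.082
grasp_force: 68.4
```

Call:
{"method": "arm_command", "body": {
  "motion": [0, 0, 0, 0, 0, 0.002, 1, 0, 0, 0, 0, 0, 0.004, 1, 0, 0, 0, 0, 0, 0.006, 1, 0, 0, 0, 0, 0, 0.008, 1, 0, 0, 0, 0, 0, 0.01, 1, 0, 0, 0, 0, 0, 0.012, 1, 0, 0, 0, 0, 0, 0.014, 1, 0, 0, 0, 0, 0, 0.016, 1, 0, 0, 0, 0, 0, 0.018, 1, 0, 0, 0, 0, 0, 0.018, 1]
}}

```text
time_s: 35.63
ee_pos: [563.3, -1.1, 94.2]
orientation: [-0.001, 0.607, 0.795, 0.001]
ft_force: [-2.4, 0.7, 5.7]
opening: 0.081
grasp_force: 69.4
```

It touched down at a height of 94 with an upward force of 6 N, which matches the expected home position. I'll release gently and check before rising.

Call:
{"method": "arm_command", "body": {
  "motion": [0, 0, 0, 0, 0, 0, 0.94, 0, 0, 0, 0, 0, 0, 0.92, 0, 0, 0, 0, 0, 0, 0.9, 0, 0, 0, 0, 0, 0, 0.88, 0, 0, 0, 0, 0, 0, 0.86, 0, 0, 0, 0, 0, 0, 0.82, 0, 0, 0, 0, 0, 0, 0.78, 0, 0, 0, 0, 0, 0, 0.74, 0, 0, 0, 0, 0, 0, 0.7, 0, 0, 0, 0, 0, 0, 0.7],
  "grip_force": 20
}}

```text
time_s: 36.47
ee_pos: [563.2, -1.1, 93.6]
orientation: [-0.001, 0.607, 0.795, 0.001]
ft_force: [0.0, -0.1, -0.1]
opening: 0.301
grasp_force: 0.0
```

```bash
python3 chk.py; python3 - <<'E'
from h import *
plate("scene");plate("top")
E
```

```text
[563.15028193  -1.1002657   93.58347639] [ 0.  -0.1 -0.1] [-0.00017726 -0.00261496  0.00126555]
top x [-19.8  27.9  28. ] y [-4.7  2.8] z -36.8
side x 27.57 y mean -1.04 slope [-1.04000e-02  2.74774e+01] [ 0.006  -1.0988] 972 zmax 66.53738103469252
block 3541 ((-0.974029541015625, -1.4701251983642578), (80.69357299804688, 26.0489501953125), 0.06528188288211823) z -38.45104688267554
base y -1.3645084378710237 x 0.05322539731256626
top x [-19.8  27.8  28. ] y [-4.8  2.8] z -36.8
side x 27.57 y mean -1.07 slope [-4.80000e-03  2.74623e+01] [-0.0011 -1.0571] 978 zmax 66.01404525511192
block 3513 ((-0.8004798889160156, -1.4850082397460938), (80.40446472167969, 26.097074508666992), 0.02684188261628151) z -38.4719085216945
base y -1.359686986686956 x 0.04719015684079508
scene 0.93 247 403 c [565.   12.6  83.1] n [0.963 0.27  0.008] yaw 15.635367672686073 lean 0.4362384978962443
 y ext [-161.3997987  -126.24477478] z ext [ 32.91064582 125.07009349] maxz [ 37.42423611 129.77302026]
 face top mid [565.7   9.  129.8]
top none
```

The plate's top edge is at 130.4, and the same camera reads the 38 mm block as 38.4, so the plate is fully home and upright. I'll rise clear.

Call:
{"method": "arm_command", "body": {
  "motion": [0, 0, 0, 0, 0, 0, 0.65, 0, 0, 0, 0, 0, -0.03, 0.6, 0, 0, 0, 0, 0, -0.08, 0.6, 0, 0, 0, 0, 0, -0.16, 0.6, 0, 0, 0, 0, 0, -0.26, 0.6, 0, 0, 0, 0, 0, -0.38, 0.6, 0, 0, 0, 0, 0, -0.5, 0.6, 0, 0, 0, 0, 0, -0.64, 0.6, 0, 0, 0, 0, 0, -0.78, 0.6, 0, 0, 0, 0, 0, -0.9, 0.6]
}}

```text
time_s: 37.7
ee_pos: [563.6, -1.3, 185.9]
orientation: [-0.0, 0.607, 0.795, 0.001]
ft_force: [0.9, 0.4, 0.6]
opening: 0.399
grasp_force: 0.0
```

```bash
python3 - <<'E'
from h import *
print(toolpose()[0],robot.read_state()["ft_force"])
t=plate("scene");C=cloud(t);ok=t["depth"]>0
r=robot.regions_of(t,"roll");P=C[r[0]["region"]&ok];print(P.mean(0),P[:,2].max())
cv2.imwrite("pics/s8.png",t["frame"][:,:,::-1])
E
```

```text
[563.63792464  -1.34692822 185.89126718] [0.9357513  0.4327095  0.62143734]
scene none
[576.57741318 282.91255572  25.22971314] 34.54033179440076
```

View pics/s8.png

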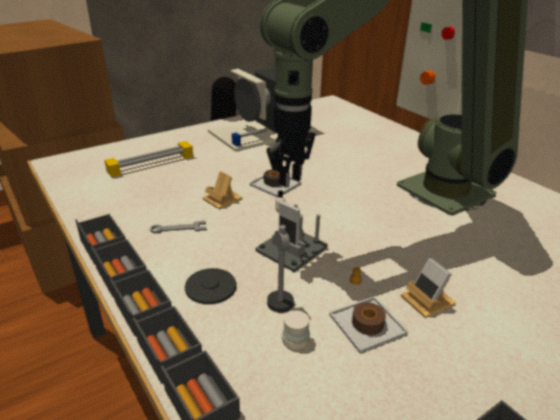

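The plate stands upright in the fixture at (289,222), the roll is flat in the tray at (369,318), and nothing else has moved. The gripper is clear, so I'm handing in.

```bash
python3 -c "
from h import *
print(robot.sign_off())"
```

```text
the job is handed in; nothing more can be done
None
```

The changeover is done and handed in at about 38 s of the 64 s allowed: the roll lies flat in the empty tray, the tall plate stands fully home in the slot, and nothing else was moved.

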